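Put the soldering bench back in order

TASK

Tidy the soldering bench: put every hand driver lying about into the narrow tool rack, shaft down, with its handle resting on the rim, and stand the tipped bottles upright on their bases in the bottle lane beside the ones already standing there. Do not knock over the standing bottles, leave the driver already in the rack there, and leave the spool and the tin where they are.

Things in the scene. Friction and masses are not known exactly. Their poses are not given: they have to be found in the camera images.
- driver1: hand driver lying on the bench at the start: black handle of square section 28 x 28 mm, 75 mm long; steel shaft 7 mm in diameter, 62 mm long; 60 g. Origin on its axis at the shoulder where handle meets shaft; x axis along the tool towards the tip (handle x = -75 to 0 mm, shaft 0 to 62 mm). In the rack x points straight down. May be absent.
- driver2: hand driver lying on the bench at the start: black handle of square section 28 x 28 mm, 75 mm long; steel shaft 7 mm in diameter, 62 mm long; 60 g. Origin on its axis at the shoulder where handle meets shaft; x axis along the tool towards the tip (handle x = -75 to 0 mm, shaft 0 to 62 mm). In the rack x points straight down. May be absent.
- driver3: hand driver lying on the bench at the start: black handle of square section 28 x 28 mm, 75 mm long; steel shaft 7 mm in diameter, 62 mm long; 60 g. Origin on its axis at the shoulder where handle meets shaft; x axis along the tool towards the tip (handle x = -75 to 0 mm, shaft 0 to 62 mm). In the rack x points straight down. May be absent.
- driver4: hand driver lying on the bench at the start: black handle of square section 28 x 28 mm, 75 mm long; steel shaft 7 mm in diameter, 62 mm long; 60 g. Origin on its axis at the shoulder where handle meets shaft; x axis along the tool towards the tip (handle x = -75 to 0 mm, shaft 0 to 62 mm). In the rack x points straight down. May be absent.
- bottle1: tipped bottle lying on the bench at the start: amber square bottle, body 36 x 36 x 70 mm, round black cap 24 mm in diameter on top, 95 mm overall, 110 g. Origin at the centre of its base; x axis along the bottle out through the base (body x = -70 to 0 mm, cap top -95 mm). Upright, x points straight down and the origin is at bench height.
- bottle2: tipped bottle lying on the bench at the start: amber square bottle, body 36 x 36 x 70 mm, round black cap 24 mm in diameter on top, 95 mm overall, 110 g. Origin at the centre of its base; x axis along the bottle out through the base (body x = -70 to 0 mm, cap top -95 mm). Upright, x points straight down and the origin is at bench height.
- stander1: the same kind of square amber bottle (36 x 36 mm, 95 mm tall with cap), already standing in the lane. Origin at the centre of its base, z up.
- stander2: the same kind of square amber bottle (36 x 36 mm, 95 mm tall with cap), already standing in the lane. Origin at the centre of its base, z up.
- stored1: a driver just like the others, already stored in the rack, shaft down. Origin at the shaft's tip, z up along the tool; its shoulder is at z = 62 mm, its handle's top at 137 mm. Only one of the three stored drivers is present; the others are absent.
- stored2: a driver just like the others, already stored in the rack, shaft down. Origin at the shaft's tip, z up along the tool; its shoulder is at z = 62 mm, its handle's top at 137 mm. Only one of the three stored drivers is present; the others are absent.
- stored3: a driver just like the others, already stored in the rack, shaft down. Origin at the shaft's tip, z up along the tool; its shoulder is at z = 62 mm, its handle's top at 137 mm. Only one of the three stored drivers is present; the others are absent.
- rack: fixed aluminium rack: tall narrow open box, 27 (x) by 273 (y) by 70 mm high, walls and floor 5 mm; inside 17 mm wide (x), split along y by four 12 mm dividers of full height into five compartments 43 mm long, centres at y = -110, -55, 0, 55, 110 mm. A shaft hangs in a compartment, the handle's shoulder on the rim at z = 70 mm. Origin: centre of its underside.
- lane: fixed bottle lane: a low grey rail frame on the bench, open top, bench as its floor; inside 54 mm wide (x) and 320 mm long (y), rails 5 mm thick and 14 mm high. Origin at its centre at bench height.
- spool: bystander: solder spool standing on the bench, 52 mm in diameter, 40 mm tall; origin under its centre. Leave alone.
- tin: bystander: round steel tip-cleaner tin, 55 mm in diameter, 38 mm tall; origin under its centre. Leave alone.
There are look-alikes about, which are no part of the job. What is shaped like the driver4 but red is not meant. Leave any blue look-alike of the bottle2 alone.

How it is judged:
At the end, for the whole second after the job is handed in: All drivers hang shaft down in the rack: within 0.2 rad of vertical, within 9 mm of its centre line, shoulder 63 to 76 mm up (on the rim). All four bottles stand in the lane: within 0.15 rad of vertical, base within 6 mm of the bench and 16 mm of the lane's centre line. All at rest (angle between each of driver1, driver2, driver3, driver4's own x axis and vertical above 2.94 rad and x of driver1 in the frame of rack between -0.009 and 0.009 m and y of driver1 in the frame of rack between -0.132 and 0.132 m and z of driver1 in the frame of rack between 0.063 and 0.076 m and linear speed of each of driver1, driver2, driver3, driver4, stored1, stored2, stored3, bottle1, bottle2, stander1, stander2 below 0.02 m/s and x of driver2 in the frame of rack between -0.009 and 0.009 m and y of driver2 in the frame of rack between -0.132 and 0.132 m and z of driver2 in the frame of rack between 0.063 and 0.076 m and x of driver3 in the frame of rack between -0.009 and 0.009 m and y of driver3 in the frame of rack between -0.132 and 0.132 m and z of driver3 in the frame of rack between 0.063 and 0.076 m and x of driver4 in the frame of rack between -0.009 and 0.009 m and y of driver4 in the frame of rack between -0.132 and 0.132 m and z of driver4 in the frame of rack between 0.063 and 0.076 m and angle between each of stored1, stored2, stored3's own z axis and vertical below 0.2 rad and x of stored1 in the frame of rack between -0.009 and 0.009 m and y of stored1 in the frame of rack between -0.132 and 0.132 m and z of stored1 in the frame of rack between 0.001 and 0.014 m and x of stored2 in the frame of rack between -0.009 and 0.009 m and y of stored2 in the frame of rack between -0.132 and 0.132 m and z of stored2 in the frame of rack between 0.001 and 0.014 m and x of stored3 in the frame of rack between -0.009 and 0.009 m and y of stored3 in the frame of rack between -0.132 and 0.132 m and z of stored3 in the frame of rack between 0.001 and 0.014 m and angle between each of bottle1, bottle2's own x axis and vertical above 2.99 rad and x of bottle1 in the frame of lane between -0.016 and 0.016 m and y of bottle1 in the frame of lane between -0.155 and 0.155 m and height (world z) of each of bottle1, bottle2, stander1, stander2 below 0.006 m and x of bottle2 in the frame of lane between -0.016 and 0.016 m and y of bottle2 in the frame of lane between -0.155 and 0.155 m and angle between each of stander1, stander2's own z axis and vertical below 0.15 rad and x of stander1 in the frame of lane between -0.016 and 0.016 m and y of stander1 in the frame of lane between -0.155 and 0.155 m and x of stander2 in the frame of lane between -0.016 and 0.016 m and y of stander2 in the frame of lane between -0.155 and 0.155 m); the robot touches nothing.
It fails at once if a standing bottle is knocked over (angle between any of stander1, stander2's own z axis and vertical above 0.7 rad).
It fails at once if the spool or the tin is moved more than 80 mm (distance of any of spool, tin from where it was at the start of the episode above 0.08 m).
Of driver1, driver2, driver3, driver4 only 2 to 4 are there at a start; the rules pass over those that are not, and their reading is None.
Of stored1, stored2, stored3 only 1 to 1 are there at a start; the rules pass over those that are not, and their reading is None.
At some moment in a run one of driver1, driver2, driver3, driver4 may be knocked a few centimetres aside while the robot is not near it.
Once in a run the grip may slacken for a moment while it holds something.
It also fails if it takes over 210 s, if anything falls off the work surface, if the arm or the gripper's body presses on something with over 40 N, if the wrist force passes 120 N, or if a joint passes its speed limit or range.

ROBOT

A 7-joint arm with a two-finger parallel gripper is mounted at the origin on the work surface. World frame = base frame: x ahead of the robot, y to its left, z up, the work surface at z = 0. Lengths are in m, angles in rad, forces in N, time in s.
With the tool pointing down it reaches from about 0.425 to 0.925 m from the base axis. Payload 6.8 kg.
Tool frame: the origin (TCP) lies on the front face of the gripper's body, between the roots of the fingers; the fingertips stand 73 mm ahead of it and the grasp point (between the pads) lies 54 mm ahead of it (env.nose_length is the distance from the TCP to the fingertips, in m); z points along the fingers, y is the line along which they close (so a half turn about z gives the same grasp; the last joint's range is limited). The gripper opens to 85 mm and grips with 20 to 120 N. Pads are 22 mm wide; open, the fingers measure 114 mm over their backs; the gripper's body (76 mm by 85 mm) begins 54 mm behind the grasp point. The pads swing forward as they close: fully open they stand 13 mm farther back than shut.
Start: joints at [1.038, 0.477, 0.022, 1.555, -0.011, 1.109, -0.083], TCP at [0.278, -0.615, 0.304] pointing down, gripper open.
Joint ranges: [-2.96, 2.96], [-0.34, 2.1], [-1.41, 1.46], [0.24, 2.44], [-1.37, 4.51], [0.17, 1.92], [-2.96, 2.96]. Speed limits (rad/s): [2.39, 2.39, 3.14, 3.14, 3.14, 3.14, 3.14].

INTERFACE

Orientations are given as a unit quaternion [w, x, y, z].
In Python, from cell import env, kin, camera, calibration, job gives the robot as it stands. The module is installed in compiled form; this text tells all that it offers. Calls block until the motion is done:
- env.reach(position, orientation): joint-space move of the TCP to a pose.
- env.movel(position, velocity=0.15, rot=None, stop_force=None): straight line of the TCP; rot=None keeps the orientation; velocity is the mean speed in m/s. With stop_force (N) it stops when the force on the tool has changed by that much, and returns True; else False.
- env.goto_joints(angles): joint-space move.
- env.grip(opening, f_grip=None): finger opening in m; f_grip is the grip in N (None keeps the last); returns when the fingers have stopped.
- env.dwell(seconds).
- kin.inverse_kinematics(position, orientation): joint angles nearest the present ones, or None.
- env.get_state(): the state.
- camera(name): name is "side" or "top" or "wrist"; returns (picture, depth): 400x640x3 uint8, blue, green, red; 400x640 float32, m along the optical axis (not along the pixel's ray), 0 where there is no reading.
- calibration(name): a dict with "fx", "fy", "cx", "cy" (pixels), "rvec" (rotation vector, rad) and "tvec" (3), from world to camera coordinates, as OpenCV has them. Camera axes: x right, y down, z forward; pixel columns grow to the right and rows downward; lengths in m; the calibration is good to about 2 mm. A picture is of the moment at which its call begins: read the wrist's pose just before it. calibration takes no time and is no camera call; for the wrist camera it gives the pose at the moment of the call.
A pose or a line that the arm cannot do raises env.PlanningError and nothing moves.
- job.job_done(): hands the job in; it is judged then, once.
The state is a dict: "time": time; "qpos": joint angles; "joint_velocities": joint speeds; "joint_torque": joint torques, N m; "tcp_pos": TCP position; "orientation": TCP orientation; "force": force on the tool from outside, world axes, zero at the start; "torque": the same for the moment, N m; "opening": finger opening in m; "gripper_force": force on a finger pad.
Only numpy, scipy, OpenCV 4.12 (cv2) and the standard library are available. Lean on these libraries where they do the work, as an engineer would, in place of code of your own. Each camera call takes 0.05 s, during which the arm holds its last target. There are 200 camera calls.

## Working session

There is one attempt and no reset: what is moved stays moved. The work goes in short steps, each a Python script; the robot and the scene stay as the last script left them, time stands still between calls to the robot, and variables do not carry over. Pictures are saved under pics/ and viewed, at most 14 in all, crops included, and the job is handed in when it is done.

```bash
mkdir -p pics; cat > h.py <<'E'
import numpy as np, cv2
from cell import env, kin, camera, calibration, job
def cal(n):
    c=calibration(n); K=np.array([[c["fx"],0,c["cx"]],[0,c["fy"],c["cy"]],[0,0,1]]); R=cv2.Rodrigues(np.array(c["rvec"],float))[0]; return K,R,np.array(c["tvec"],float).ravel()
def onplane(n,uv,z,c=None):
    K,R,t=c or cal(n); uv=np.atleast_2d(uv).astype(float)
    d=np.c_[uv,np.ones(len(uv))]@np.linalg.inv(K).T@R; o=-R.T@t
    return o+d*((z-o[2])/d[:,2])[:,None]
def cloud(n,D,c=None):
    K,R,t=c or cal(n); v,u=np.mgrid[:400,:640]
    p=np.dstack([(u-K[0,2])/K[0,0]*D,(v-K[1,2])/K[1,1]*D,D]); return (p-t)@R
E
python3 - <<'E'
from h import *
for n in ("top","side"):
    I,D=camera(n); cv2.imwrite(f"pics/{n}0.png",I); np.save(f"{n}0.npy",D)
    K,R,t=cal(n); print(n,K[0,0],-R.T@t,R[2])
print(env.get_state()["time"],env.nose_length)
E
```

```text
top 433.44441587573135 [0.33433858 0.01425024 1.09468971] [ 0.11021656 -0.0168273  -0.99376514]
side 514.6101431143904 [-0.30707538  0.74566352  1.03244675] [ 0.52332821 -0.51424511 -0.67947005]
0.1 0.0726
```

View pics/top0.png

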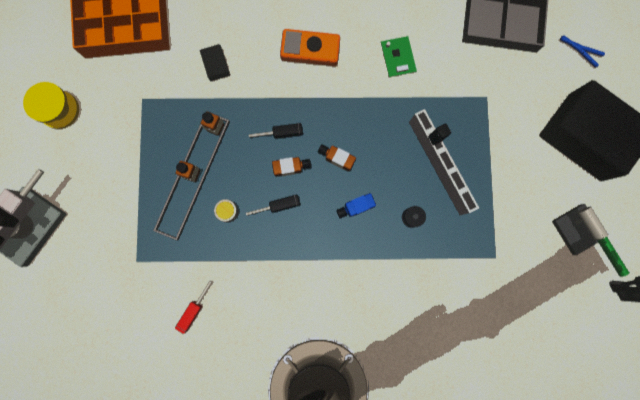

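View pics/side0.png

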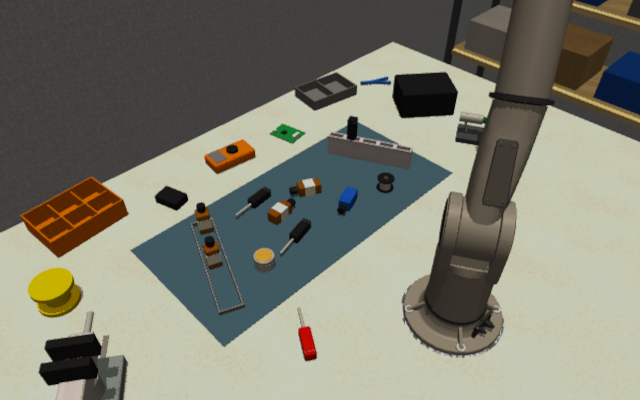

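Candidates in the top image:
- Black drivers: (288,130) and (285,203). The red one at (190,315) is excluded.
- Tipped amber bottles: (291,166) and (337,157). The blue one at (357,205) is excluded.
- Standers: (210,122) and (186,170).
- Stored driver: (440,132).
- Tin: (225,211). Spool: (414,216).

Next I'll measure the poses and take one close crop to check the choice.

```bash
cat >> h.py <<'E'
def unit(v): return v/np.linalg.norm(v)
def big(m,n=1):
    k,l,s,c=cv2.connectedComponentsWithStats(m.astype(np.uint8)); return [l==i for i in 1+np.argsort(-s[1:,4])[:n]]
def masks(I):
    H=cv2.cvtColor(I,cv2.COLOR_BGR2HSV).astype(int); h,s,v=H[...,0],H[...,1],H[...,2]
    roi=np.zeros(h.shape,bool); roi[100:258,240:400]=1
    black=(v<60)&roi; amber=(h<18)&(s>110)&(v>60)&roi
    white=(s<70)&(v>110)&roi
    return black,amber,white
def look():
    """drivers: (shoulder xy, dir xy); bottles: (base centre xy, dir xy towards base)"""
    I,D=camera("top"); P=cloud("top",D); black,amber,white=masks(I); dr=[];bo=[]
    k,l,s,c=cv2.connectedComponentsWithStats(black.astype(np.uint8))
    bl=[(l==i) for i in range(1,k) if s[i,4]>25]
    for m in bl:
        near=cv2.dilate(m.astype(np.uint8),np.ones((5,5)))>0
        if m.sum()>200 and (near&amber).sum()==0:
            near=cv2.dilate(m.astype(np.uint8),np.ones((61,61)))>0
            v,u=np.nonzero(m); w=onplane("top",np.c_[u,v],.026)[:,:2]
            r=cv2.minAreaRect((w*1000).astype(np.float32)); b=cv2.boxPoints(r)/1000
            e=b[1]-b[0],b[2]-b[1]; a=unit(max(e,key=np.linalg.norm)); ct=np.array(r[0])/1000
            vs,us=np.nonzero(white&near&~cv2.dilate(m.astype(np.uint8),np.ones((3,3))).astype(bool))
            sh=onplane("top",np.c_[us,vs],.015)[:,:2]; q=sh-ct
            ok=(abs(q@np.array([-a[1],a[0]]))<.012)&(abs(q@a)>.04)&(abs(q@a)<.11); sh=sh[ok]
            if len(sh)<5: continue
            if (sh.mean(0)-ct)@a<0:a=-a
            tip=np.max((sh-ct)@a)
            dr.append(dict(c=ct,a=a,size=np.array(r[1]),tip=tip,n=len(sh),top=np.nanmedian(P[m][:,2]),a2=unit(sh.mean(0)-ct)))
    am=cv2.morphologyEx((amber|white).astype(np.uint8),cv2.MORPH_OPEN,np.ones((3,3)))
    k,l,s,c=cv2.connectedComponentsWithStats(am)
    for i in range(1,k):
        m=l==i
        if s[i,4]<250 or (m&amber).sum()<100: continue
        v,u=np.nonzero(m); w=onplane("top",np.c_[u,v],.032)[:,:2]
        r=cv2.minAreaRect((w*1000).astype(np.float32)); b=cv2.boxPoints(r)/1000
        e=b[1]-b[0],b[2]-b[1]; a=unit(max(e,key=np.linalg.norm)); ct=np.array(r[0])/1000
        near=cv2.dilate(m.astype(np.uint8),np.ones((15,15)))>0
        vc,uc=np.nonzero(black&near); cc=onplane("top",np.c_[uc,vc],.018)[:,:2].mean(0)
        if (ct-cc)@a<0:a=-a
        bo.append(dict(c=ct,a=a,size=np.array(r[1]),top=np.nanmedian(P[m][:,2]),cap=cc))
    return I,D,dr,bo
E
python3 - <<'E'
from h import *
np.set_printoptions(precision=4,suppress=True)
I,D,dr,bo=look()
for d in dr+bo: print(d)
cv2.imwrite("pics/crop1.png",cv2.resize(I[100:240,150:500],None,fx=2.28,fy=2.28,interpolation=cv2.INTER_CUBIC))
P=cloud("top",D)
# heights: standers, rack, lane
for box in ((100,220,405,485),(100,245,150,235)):
    r0,r1,c0,c1=box; Q=P[r0:r1,c0:c1].reshape(-1,3); print("mat z",np.percentile(Q[:,2],[5,50,90,99]))
    lo=[(.06,.078),(.085,.15)] if c0>300 else [(.008,.02),(.085,.1)]
    for a,b in lo:
        m=((P[...,2]>a)&(P[...,2]<b)); z=np.zeros(m.shape,bool); z[r0:r1,c0:c1]=1; 
        for mm in big(m&z,3):
            w=P[mm]; r=cv2.minAreaRect((w[:,:2]*1000).astype(np.float32)); print(box,a,b,mm.sum(),w.mean(0),r)
E
```

```text
{'c': array([0.6356, 0.0704]), 'a': array([-0.121 ,  0.9926], dtype=float32), 'size': array([32.0893, 75.4044]), 'tip': np.float64(0.10093506503175884), 'n': 70, 'top': np.float64(0.027507073460208642), 'a2': array([-0.0663,  0.9978])}
{'c': array([0.451 , 0.0786]), 'a': array([-0.2567,  0.9665], dtype=float32), 'size': array([28.4331, 75.2111]), 'tip': np.float64(0.10149543889620072), 'n': 89, 'top': np.float64(0.02781837825501418), 'a2': array([-0.2279,  0.9737])}
{'c': array([ 0.5674, -0.0618]), 'a': array([-0.4613, -0.8873], dtype=float32), 'size': array([72.7189, 38.7032]), 'top': np.float64(0.03627932319897151), 'cap': array([ 0.575 , -0.0315])}
{'c': array([0.5464, 0.0716]), 'a': array([-0.1587,  0.9873], dtype=float32), 'size': array([40.3184, 71.9278]), 'top': np.float64(0.03615078139700953), 'cap': array([0.5451, 0.037 ])}
mat z [-0.0013  0.0028  0.0674  0.1454]
(100, 220, 405, 485) 0.06 0.078 892 [ 0.5404 -0.3165  0.069 ] ((546.1592407226562, -314.94549560546875), (272.7265319824219, 29.291078567504883), 26.588605880737305)
(100, 220, 405, 485) 0.06 0.078 1 [ 0.5853 -0.289
[... 373 characters left out ...]
), (66.08657836914062, 330.0500793457031), 67.53221893310547)
(100, 245, 150, 235) 0.008 0.02 104 [0.6076 0.3109 0.0133] ((608.9437255859375, 310.93341064453125), (7.243986129760742, 103.23590087890625), 67.73291778564453)
(100, 245, 150, 235) 0.008 0.02 17 [0.5251 0.2985 0.0142] ((524.9881591796875, 298.46551513671875), (2.4774601459503174, 29.73878288269043), 71.86727905273438)
(100, 245, 150, 235) 0.085 0.1 90 [0.5296 0.3141 0.094 ] ((529.8410034179688, 314.9525451660156), (22.562774658203125, 21.770959854125977), 77.52210235595703)
(100, 245, 150, 235) 0.085 0.1 86 [0.6498 0.2568 0.0942] ((650.2174682617188, 257.4992980957031), (22.304637908935547, 21.713096618652344), 43.95021057128906)
```

View pics/crop1.png

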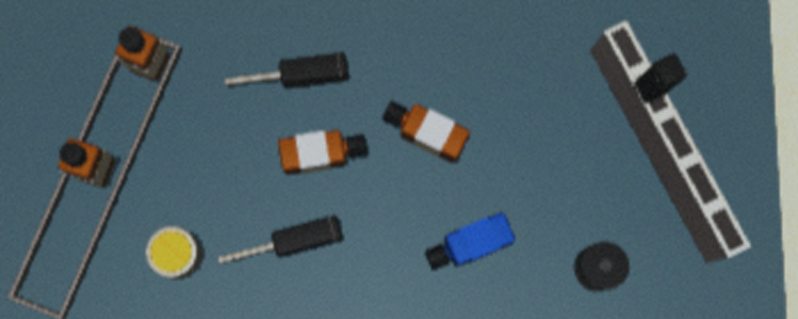

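The crop confirms the choice: two black drivers, two amber tipped bottles, the blue bottle left out, and the stored driver in the second compartment. Next is a feasibility check of tilted grasps.

```bash
cat >> h.py <<'E'
from scipy.spatial.transform import Rotation as Ro
def quat(R): q=Ro.from_matrix(R).as_quat(); return q[[3,0,1,2]]
def T(R,p): M=np.eye(4); M[:3,:3]=R; M[:3,3]=p; return M
DOWN=np.array([0,0,-1.])
RL=dict(c=np.array([.5462,-.3149]),u=np.array([.8942,.4476]))
LN=dict(c=np.array([.527,.3125]),u=np.array([.924,-.382]))
def pick_pose(p,a,ax,al,sg,h,clear=.005):
    """p=object origin xy, a dir xy, ax=grip station along axis, h=axis height"""
    a=np.r_[unit(np.array(a,float)),0]; y=sg*np.cross([0,0,1],a)
    z=np.cos(al)*DOWN+np.sin(al)*a; R=np.c_[np.cross(y,z),y,z]
    zg=max(clear+.019*np.cos(al)+.011*np.sin(al), h)
    g=np.r_[p,0]+ax*a; g[2]=zg
    Tt=T(R,g-.054*z); To=T(np.c_[a,np.cross([0,0,1],a),[0,0,1]],np.r_[p,h]); return Tt,To
def place_pose(rel,xy,z,d):
    """object x down; at pick 'up' side of object (its z) maps to -> tool side; d = horizontal pointing direction of tool"""
    d=np.r_[unit(np.array(d,float)),0]; zo=-d; Rn=np.c_[DOWN,np.cross(zo,DOWN),zo]
    return T(Rn,np.r_[xy,z])@np.linalg.inv(rel)
def ik(M): return kin.inverse_kinematics(M[:3,3],quat(M[:3,:3]))
def up(M,h): M=M.copy(); M[2,3]+=h; return M
E
python3 - <<'E'
from h import *
I,D,dr,bo=look()
for kind,L,F in (("D",dr,RL),("B",bo,LN)):
  for k,o in enumerate(L):
    dd=kind=="D"; a=unit(o["a"]+o["a2"]) if dd else o["a"]
    p=o["c"]+a*(.0375 if dd else .035); n=np.array([-F["u"][1],F["u"][0]]); n=n if n@F["c"]>0 else -n
    for al in np.radians([20,30,40,50,60]):
      for sg in(1,-1):
        Tt,To=pick_pose(p,a,-.045 if dd else -.042,al,sg,.014 if dd else .018); rel=np.linalg.inv(Tt)@To
        pk=[ik(up(Tt,h)) is not None for h in (0,.2)]
        res=[]
        for t in ((-.11,-.055,0) if dd else (-.125,-.065,.068)):
          for dy in (-30,0,30):
            r=np.radians(dy); d=np.array([[np.cos(r),-np.sin(r)],[np.sin(r),np.cos(r)]])@n
            M=place_pose(rel,F["c"]+t*F["u"],.071 if dd else .001,d)
            res.append("".join(str(int(ik(up(M,h)) is not None)) for h in (0,.12)))
        print(kind,k,int(np.degrees(al)+.5),sg,pk,res)
E
```

```text
D 0 20 1 [True, True] ['11', '00', '00', '11', '11', '00', '11', '11', '00']
D 0 20 -1 [True, True] ['11', '00', '00', '11', '11', '00', '11', '11', '10']
D 0 30 1 [True, True] ['11', '01', '00', '11', '11', '00', '11', '11', '01']
D 0 30 -1 [True, True] ['11', '01', '00', '11', '11', '00', '11', '11', '01']
D 0 40 1 [True, True] ['11', '11', '01', '11', '11', '01', '11', '11', '11']
D 0 40 -1 [True, True] ['11', '11', '01', '11', '11', '01', '11', '11', '11']
D 0 50 1 [True, True] ['11', '11', '11', '11', '11', '10', '11', '11', '10']
D 0 50 -1 [True, True] ['11', '11', '11', '11', '11', '11', '11', '11', '11']
D 0 60 1 [True, True] ['11', '11', '11', '11', '11', '11', '11', '11', '11']
D 0 60 -1 [True, True] ['11', '11', '11', '11', '11', '11', '11', '11', '11']
D 1 20 1 [True, True] ['11', '00', '00', '11', '11', '00', '11', '11', '00']
D 1 20 -1 [True, True] ['11', '00', '00', '11', '11', '00', '11', '11', '10']
D 1 30 1 [True, True] ['11', '01', '00', '11', '11', '00', '11', '11', '01']
D 1 30 -1 [True, True] ['11', '01', '00', '11', '11', '00', '11', '11', '01']
D 1 40 1 [True,
[... 1299 characters left out ...]
']
B 1 20 -1 [True, True] ['00', '00', '11', '00', '11', '11', '11', '11', '11']
B 1 30 1 [True, True] ['00', '00', '11', '00', '11', '11', '11', '11', '11']
B 1 30 -1 [True, True] ['00', '00', '11', '00', '11', '11', '11', '11', '11']
B 1 40 1 [True, True] ['00', '00', '11', '00', '11', '11', '11', '11', '11']
B 1 40 -1 [True, True] ['00', '00', '11', '00', '11', '11', '11', '11', '11']
B 1 50 1 [True, True] ['01', '11', '11', '11', '11', '11', '11', '11', '11']
B 1 50 -1 [True, True] ['01', '11', '11', '11', '11', '11', '11', '11', '11']
B 1 60 1 [True, True] ['11', '11', '11', '11', '11', '11', '11', '11', '11']
B 1 60 -1 [True, True] ['11', '11', '11', '11', '11', '11', '11', '11', '11']
```

```bash
cat >> h.py <<'E'
def reach(M): env.reach(M[:3,3],quat(M[:3,:3]))
def mv(M,v=.15,**k): return env.movel(M[:3,3],velocity=v,rot=quat(M[:3,:3]),**k)
def tool(): s=env.get_state(); q=np.array(s["orientation"]); return T(Ro.from_quat(q[[1,2,3,0]]).as_matrix(),s["tcp_pos"])
def carry(o,dd,t,al=np.radians(45),sgs=(1,-1)):
    F=RL if dd else LN; a=unit(o["a"]+o["a2"]) if dd else unit(o["a"])
    p=o["c"]+a*(.0375 if dd else .035); n=np.array([-F["u"][1],F["u"][0]]); n=n if n@F["c"]>0 else -n
    best=None; q0=np.array(env.get_state()["qpos"])
    for sg in sgs:
        Tt,To=pick_pose(p,a,-.045 if dd else -.042,al,sg,.014 if dd else .018); rel=np.linalg.inv(Tt)@To
        M=place_pose(rel,F["c"]+t*F["u"],.0725 if dd else .002,n)
        for hh in (.2,.16,.12):
            qs=[ik(up(Tt,.18)),ik(Tt),ik(up(M,hh)),ik(M)]
            if any(q is None for q in qs): continue
            c=abs(qs[2]-qs[0]).max()+.5*abs(qs[0]-q0).max()
            if best is None or c<best[0]-.01: best=(c,Tt,M,hh,rel)
            break
    c,Tt,M,hh,rel=best; print("plan cost",c,"hover",hh)
    env.grip(.052 if dd else .06,80)
    reach(up(Tt,.18)); print("touch",mv(Tt,.12,stop_force=15))
    env.grip(0.0,80); print("opening",env.get_state()["opening"])
    mv(up(Tt,.18)); reach(up(M,hh)); np.savez("cur.npz",M=M,rel=rel,hh=hh)
    s=env.get_state(); print("held",s["opening"],s["gripper_force"],s["time"])
def release(dd):
    M=np.load("cur.npz")["M"]; 
    print("mid",mv(up(M,.02),.12,stop_force=12)); print("end",mv(up(M,-.004),.03,stop_force=4), tool()[2,3]-M[2,3])
    env.grip(.038 if dd else .044); 
    B=tool(); B[:3,3]-=.10*B[:3,2]; mv(B,.12); mv(up(B,.08)); print(env.get_state()["time"])
E
python3 - <<'E'
from h import *
I,D,dr,bo=look(); o=min(dr,key=lambda d:d["c"][0]); print(o)
carry(o,True,-.055)
for n in("side","wrist","top"):
    I,D=camera(n); cv2.imwrite(f"pics/{n}_h1.png",I); np.save(n+"_h1.npy",D)
a=cv2.imread("pics/side_h1.png")[60:260,240:560]; cv2.imwrite("pics/h1.png",np.vstack([cv2.resize(a,(480,300)),cv2.resize(cv2.imread("pics/wrist_h1.png"),(480,300))]))
E
```

```text
{'c': array([0.45111658, 0.07865234]), 'a': array([-0.25009495,  0.96822137], dtype=float32), 'size': array([28.61491776, 75.12089539]), 'tip': np.float64(0.10148821257084992), 'n': 90, 'top': np.float64(0.027784877233842764), 'a2': array([-0.23260548,  0.97257118])}
plan cost 1.987332030282335 hover 0.2
touch False
opening 0.026463271730208446
held 0.026652331312304895 82.29751467704773 8.0833
```

View pics/h1.png

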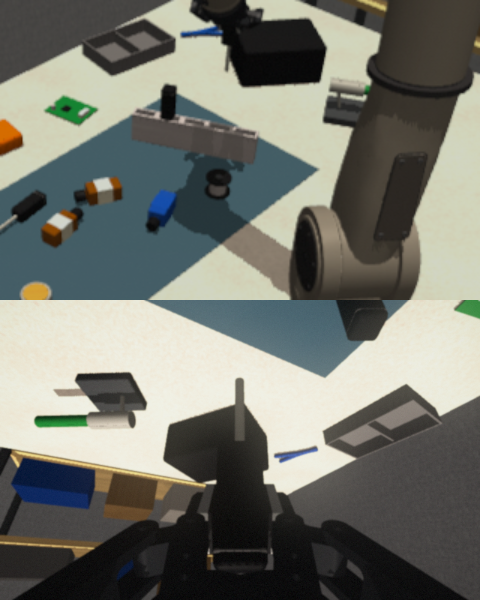

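The side view shows the shaft hanging straight down at about (228,60) in the crop. The wrist view shows it straight, with its tip at about (320,107) in the full image. I'll compare that with the expected pose.

```bash
cat >> h.py <<'E'
def heldcheck(pts):
    """project object-frame points for the present tool pose into wrist, side"""
    z=np.load("cur.npz"); To=tool()@z["rel"]; W=(To[:3,:3]@np.array(pts).T).T+To[:3,3]; out={}
    for n in("wrist","side","top"):
        K,R,t=cal(n); out[n]=cv2.projectPoints(W,cv2.Rodrigues(R)[0],t,K,None)[0][:,0]
    return W,out
E
python3 - <<'E'
from h import *
np.set_printoptions(precision=3,suppress=True)
print(heldcheck([[0,0,0],[.062,0,0]]))
for n in("wrist","side"):
    I=cv2.imread(f"pics/{n}_h1.png"); cv2.imwrite("x.png",I)
w=cv2.imread("pics/wrist_h1.png")[90:210,260:380]; W,o=heldcheck([[0,0,0],[.062,0,0]])
s=o["side"]; c=s.mean(0).astype(int); b=cv2.imread("pics/side_h1.png"); 
im=b[c[1]-60:c[1]+60,c[0]-60:c[0]+60].copy()
for p in s: cv2.circle(im,tuple((p-c+60).astype(int)),1,(0,0,255),-1)
for p in o["wrist"]: cv2.circle(w,tuple((p-[260,90]).astype(int)),1,(0,0,255),-1)
cv2.imwrite("pics/chk1.png",np.hstack([cv2.resize(im,(400,400)),cv2.resize(w,(400,400))]))
E
```

```text
(array([[ 0.497, -0.339,  0.272],
       [ 0.497, -0.339,  0.21 ]]), {'wrist': array([[320.797, 201.517],
       [320.586, 109.136]]), 'side': array([[391.963,  88.076],
       [390.002, 106.601]]), 'top': array([[491.936, 163.978],
       [479.54 , 169.891]])})
```

View pics/chk1.png

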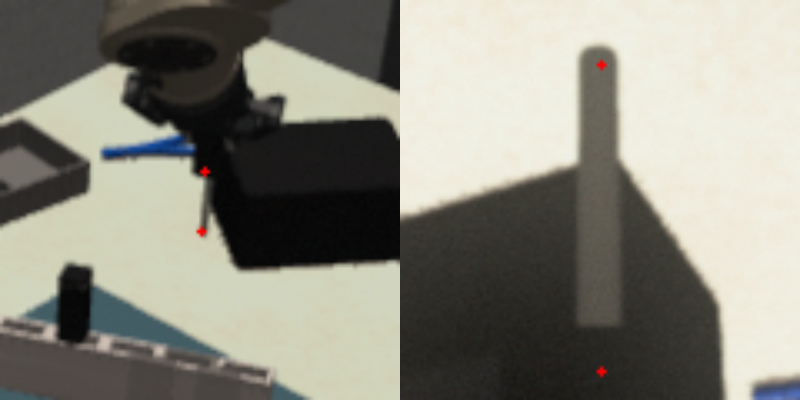

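Predicted and seen tips agree within about 2 mm; the handle edge hides the shoulder. I'll insert it.

```bash
python3 - <<'E'
from h import *
release(True)
np.set_printoptions(precision=3,suppress=True)
I,D,dr,bo=look(); print(dr,bo)
P=cloud("top",D); m=(P[...,2]>.1)&(P[...,2]<.16)&(P[...,1]<-.2)&(P[...,1]>-.45)
for mm in big(m,3): print(mm.sum(),P[mm].mean(0),P[mm].max(0))
cv2.imwrite("pics/t2.png",np.vstack([cv2.resize(I[90:230,380:520],(500,400)[:1]*2)[:300],cv2.resize(camera("side")[0][80:200,280:480],(500,300))]))
E
```

```text
mid False
end True -0.0004990015505019485
12.4833
[{'c': array([0.636, 0.07 ]), 'a': array([-0.121,  0.993], dtype=float32), 'size': array([32.089, 74.779]), 'tip': np.float64(0.10124796152336903), 'n': 82, 'top': np.float64(0.027535715129483135), 'a2': array([-0.067,  0.998])}] [{'c': array([ 0.567, -0.061]), 'a': array([-0.462, -0.887], dtype=float32), 'size': array([73.812, 39.822]), 'top': np.float64(0.03633432100519608), 'cap': array([ 0.575, -0.031])}, {'c': array([0.546, 0.071]), 'a': array([-0.159,  0.987], dtype=float32), 'size': array([39.904, 73.544]), 'top': np.float64(0.03617608178461234), 'cap': array([0.546, 0.034])}]
242 [ 0.596 -0.284  0.136] [ 0.616 -0.27   0.151]
233 [ 0.494 -0.336  0.137] [ 0.511 -0.323  0.151]
```

View pics/t2.png

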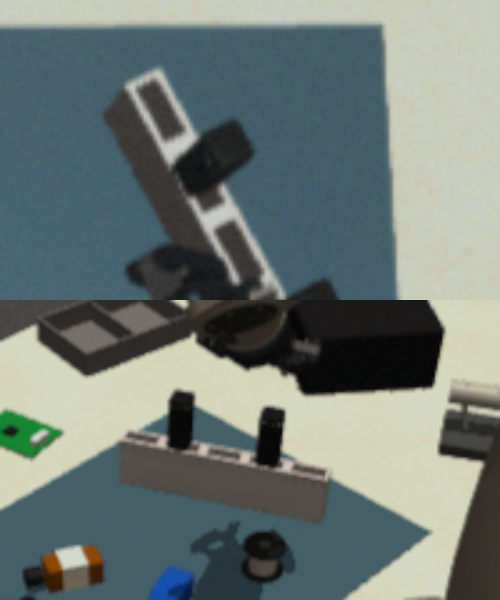

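Driver one hangs upright next to the stored one, with its top at the same height. Now driver two.

```bash
cat >> h.py <<'E'
def chk(name,pts):
    W,o=heldcheck(pts); ims=[]
    for n in("side","wrist"):
        I=camera(n)[0]
        for p in o[n]: cv2.circle(I,tuple(int(v) for v in p.round()),1,(0,0,255),-1)
        c=o[n].mean(0).astype(int); h=60 if n=="side" else 110; x=np.clip(c,h,[640-h,400-h]); ims.append(cv2.resize(I[x[1]-h:x[1]+h,x[0]-h:x[0]+h],(400,400),interpolation=cv2.INTER_CUBIC))
    cv2.imwrite(f"pics/{name}.png",np.hstack(ims))
E
python3 - <<'E'
from h import *
I,D,dr,bo=look(); print(dr[0])
carry(dr[0],True,-.11)
chk("chk2",[[0,0,0],[.062,0,0]])
E
```

```text
{'c': array([0.63565729, 0.07013161]), 'a': array([-0.12102723,  0.9926492 ], dtype=float32), 'size': array([32.08932114, 74.77864838]), 'tip': np.float64(0.10124797006560532), 'n': 80, 'top': np.float64(0.02750861300418113), 'a2': array([-0.06540058,  0.99785909])}
plan cost 2.308879413691445 hover 0.2
touch False
opening 0.026265834452818736
held 0.02647426642886151 78.75451683998108 19.425
```

View pics/chk2.png

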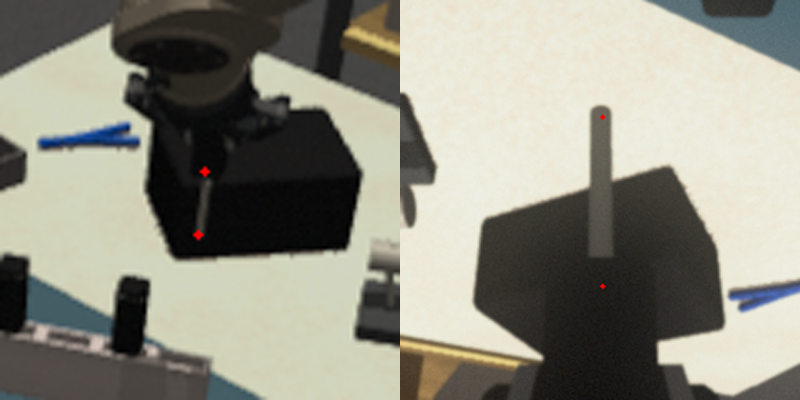

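Good: the held shaft falls on the predicted points in both views. I'll insert it, then carry the first bottle (nearest the lane).

```bash
python3 - <<'E'
from h import *
np.set_printoptions(precision=3,suppress=True)
release(True)
I,D,dr,bo=look(); print(len(dr),bo)
P=cloud("top",D); m=(P[...,2]>.1)&(P[...,2]<.16)&(P[...,1]<-.2)&(P[...,1]>-.45)
for mm in big(m,3): print(mm.sum(),P[mm].mean(0),P[mm].max(0))
o=max(bo,key=lambda b:b["c"][1])
carry(o,False,-.06,np.radians(50))
chk("chk3",[[0,0,0],[-.07,0,0],[-.095,0,0]])
E
```

```text
mid False
end True 0.0001697503947883927
23.7583
0 [{'c': array([ 0.567, -0.061]), 'a': array([-0.461, -0.887], dtype=float32), 'size': array([73.801, 39.837]), 'top': np.float64(0.03638442704471099), 'cap': array([ 0.577, -0.029])}, {'c': array([0.547, 0.071]), 'a': array([-0.159,  0.987], dtype=float32), 'size': array([40.318, 73.544]), 'top': np.float64(0.03618623018437272), 'cap': array([0.546, 0.034])}]
240 [ 0.596 -0.284  0.136] [ 0.616 -0.27   0.15 ]
234 [ 0.446 -0.361  0.138] [ 0.464 -0.348  0.15 ]
233 [ 0.494 -0.336  0.136] [ 0.511 -0.323  0.149]
plan cost 3.0177489640357864 hover 0.2
touch False
opening 0.03469053925580059
held 0.035027512593497095 79.61479425430298 31.0667
```

View pics/chk3.png

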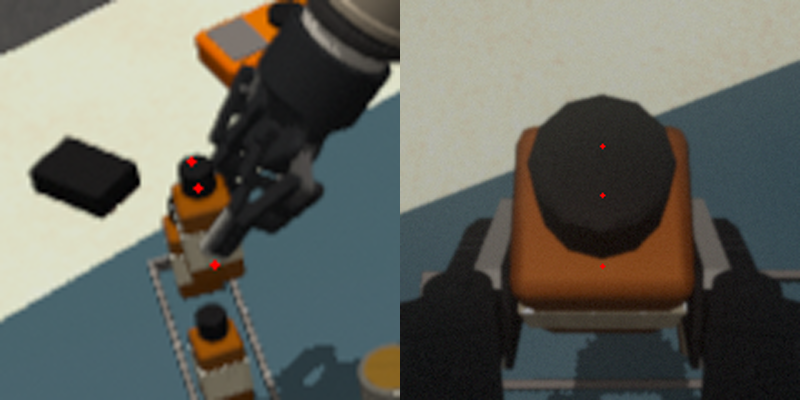

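The bottle is held upright, cap up, within about 3 mm of the prediction. I'll lower it and then fetch the second one.

```bash
python3 - <<'E'
from h import *
np.set_printoptions(precision=3,suppress=True)
release(False)
def lane():
    I,D=camera("top"); P=cloud("top",D); m=(P[...,2]>.088)&(P[...,2]<.1)&(P[...,1]>.2)&(P[...,1]<.42)
    for mm in big(m,4):
        q=P[mm].mean(0); d=q[:2]-LN["c"]; print(mm.sum(),q,"t",d@LN["u"],"off",d@[.382,.924])
lane()
I,D,dr,bo=look(); print(len(dr),bo)
carry(bo[0],False,-.128,np.radians(52)); lane()
chk("chk4",[[0,0,0],[-.07,0,0],[-.095,0,0]])
E
```

```text
Traceback (most recent call last):
  File "h.py", line 96, in release
    print("mid",mv(up(M,.02),.12,stop_force=12)); print("end",mv(up(M,-.004),.03,stop_force=4), tool()[2,3]-M[2,3])
                ~~^^^^^^^^^^^^^^^^^^^^^^^^^^^^^
  File "h.py", line 73, in mv
    def mv(M,v=.15,**k): return env.movel(M[:3,3],velocity=v,rot=quat(M[:3,:3]),**k)
                                ~~~~~~~~~^^^^^^^^^^^^^^^^^^^^^^^^^^^^^^^^^^^^^^^^^^^
cell.PlanningError: the arm cannot follow that straight line within its joint ranges
```

```bash
python3 - <<'E'
from h import *
np.set_printoptions(precision=2,suppress=True)
z=np.load("cur.npz"); M=z["M"]; print(np.array(env.get_state()["qpos"]))
for h in (.2,.18,.16,.12,.08,.04,.02,.0): print(h,ik(up(M,h)))
for dy in (-40,-20,20,40):
    X=M.copy(); R=Ro.from_euler("z",dy,degrees=True).as_matrix(); c=np.r_[LN["c"]-.06*LN["u"],0]
    X[:3,:3]=R@M[:3,:3]; X[:3,3]=c+R@(M[:3,3]-c); print(dy,ik(up(X,.2)),ik(up(X,.1)),ik(X))
E
```

```text
[ 0.32  0.28 -0.92  2.17 -0.69  0.3  -0.3 ]
0.2 [ 0.32  0.28 -0.92  2.17 -0.69  0.3  -0.29]
0.18 [ 0.31  0.32 -0.93  2.19 -0.69  0.24 -0.27]
0.16 [ 0.31  0.37 -0.93  2.2  -0.7   0.18 -0.24]
0.12 [-1.43  0.74  1.28  2.33  4.5   1.14  0.6 ]
0.08 [-1.4   0.91  1.27  2.34  4.37  1.28  0.66]
0.04 [ 0.42  0.83 -1.16  2.25  1.96  0.27 -2.64]
0.02 [ 0.42  0.91 -1.16  2.25  2.03  0.33 -2.67]
0.0 [ 0.43  0.98 -1.17  2.26  2.08  0.38 -2.67]
-40 None [-0.35  0.36 -0.58  2.35  2.01  0.46  2.46] [-0.03  0.8  -0.99  2.36  2.19  0.9   2.51]
-20 [-1.26  0.09  0.64  2.33 -1.3   0.18 -0.15] [ 0.16  0.47 -0.96  2.32  2.23  0.3   2.77] [ 0.15  0.8  -0.98  2.35  2.43  0.59  2.75]
20 [ 0.38  0.41 -0.94  2.04 -0.54  0.56 -0.08] [ 0.3   0.59 -0.88  2.11 -0.55  0.35  0.04] [ 0.05  0.7  -0.56  2.14 -1.26  0.31  0.82]
40 [ 0.35  0.53 -0.94  1.88 -0.36  0.82  0.06] [ 0.26  0.67 -0.83  1.95 -0.37  0.65  0.17] [ 0.18  0.81 -0.72  1.97 -0.42  0.5   0.32]
```

```bash
cat >> h.py <<'E'
def chain(rel,t,dy,F=LN,z=.002,hs=(.2,.15,.1,.05,0)):
    n=np.array([-F["u"][1],F["u"][0]]); n=n if n@F["c"]>0 else -n
    r=np.radians(dy); d=np.array([[np.cos(r),-np.sin(r)],[np.sin(r),np.cos(r)]])@n
    M=place_pose(rel,F["c"]+t*F["u"],z,d); q=[ik(up(M,h)) for h in hs]
    if any(x is None for x in q): return M,None,None,None
    q=np.array(q); return M,abs(np.diff(q,axis=0)).max(),q[:,5].min(),abs(q[0]-np.array(env.get_state()["qpos"])).max()
E
python3 - <<'E'
from h import *
z=np.load("cur.npz")
for t in(-.065,-.06,.06,.068):
    for dy in (0,5,10,15,20,25,30,90,-90): 
        M,*r=chain(z["rel"],t,dy)
        if r[0] and r[0]<.8: print(t,dy,np.round(r,2))
E
```

```text
-0.065 20 [0.71 0.24 0.25]
-0.065 25 [0.1  0.24 0.32]
-0.065 30 [0.1  0.33 0.39]
-0.065 90 [0.07 1.17 1.15]
-0.065 -90 [0.34 0.43 2.6 ]
-0.06 20 [0.69 0.25 0.26]
-0.06 25 [0.1  0.25 0.33]
-0.06 30 [0.1  0.34 0.39]
-0.06 90 [0.07 1.18 1.15]
-0.06 -90 [0.34 0.42 2.59]
0.06 5 [0.72 0.21 0.23]
0.06 10 [0.1  0.21 0.27]
0.06 15 [0.09 0.3  0.34]
0.06 20 [0.09 0.39 0.41]
0.06 25 [0.08 0.47 0.48]
0.06 30 [0.08 0.56 0.55]
0.06 90 [0.07 1.39 1.35]
0.06 -90 [0.52 0.21 2.21]
0.068 5 [0.67 0.22 0.24]
0.068 10 [0.09 0.23 0.28]
0.068 15 [0.09 0.32 0.35]
0.068 20 [0.09 0.4  0.42]
0.068 25 [0.08 0.49 0.49]
0.068 30 [0.08 0.57 0.56]
0.068 90 [0.07 1.4  1.36]
0.068 -90 [0.41 0.21 2.2 ]
```

```bash
python3 - <<'E'
from h import *
np.set_printoptions(precision=3,suppress=True)
z=np.load("cur.npz")
for t in (-.125,-.115,-.105):
  for dy in (70,80,90,100): 
    M,*r=chain(z["rel"],t,dy); print(t,dy,r)
t=-.118; M,*r=chain(z["rel"],t,90); print(r)
# lowest fingertip corners at final pose
print((M@np.array([[sx*.011,0,.073,1] for sx in(-1,1)]).T)[2], (M@np.array([[sx*.043,0,0,1] for sx in(-1,1)]).T).T[:,:3])
if r[0] and r[0]<.2:
    reach(up(M,.2)); np.savez("cur.npz",M=M,rel=z["rel"],hh=.2)
    s=env.get_state(); print(s["opening"],s["time"])
    chk("chk4",[[0,0,0],[-.07,0,0],[-.095,0,0]])
E
```

```text
-0.125 70 [np.float64(0.07919094755667944), np.float64(0.817273789193105), np.float64(0.8177637322582776)]
-0.125 80 [np.float64(0.07663387999994753), np.float64(0.9465692162717384), np.float64(0.9393237658131726)]
-0.125 90 [np.float64(0.07518246363444181), np.float64(1.0681498706490753), np.float64(1.0567645931243574)]
-0.125 100 [np.float64(0.07461904406398001), np.float64(1.181446001987389), np.float64(1.1688480827544885)]
-0.115 70 [np.float64(0.07842550918643765), np.float64(0.834499034150821), np.float64(0.8320911555435504)]
-0.115 80 [np.float64(0.07604403355510003), np.float64(0.9635056696593748), np.float64(0.9539502216073863)]
-0.115 90 [np.float64(0.0747346639723514), np.float64(1.0847415763435548), np.float64(1.0715255440719547)]
-0.115 100 [np.float64(0.07428675871704926), np.float64(1.1976005516073611), np.float64(1.1835662519213308)]
-0.105 70 [np.float64(0.07768255745462382), np.float64(0.8517219696419693), np.float64(0.8464840380099496)]
-0.105 80 [np.float64(0.0754704579294212), np.float64(0.9804645132150307), np.float64(0.9686453614655763)]
-0.105 90 [np.float64(0.07429887640188615), np.float64(1.1013760072128798), np.float64(1.0863604834653018)]
-0.105 100 [np.float64(0.07396353098109065), np.float64(1.2138137935254663), np.float64(1.198363475275106)]
[np.float64(0.07486775068007212), np.float64(1.0797597381236712), np.float64(1.0670896810700468)]
[0.022 0.037] [[0.488 0.329 0.058]
 [0.427 0.354 0.113]]
0.03473639841757208 32.1667
```

View pics/chk4.png

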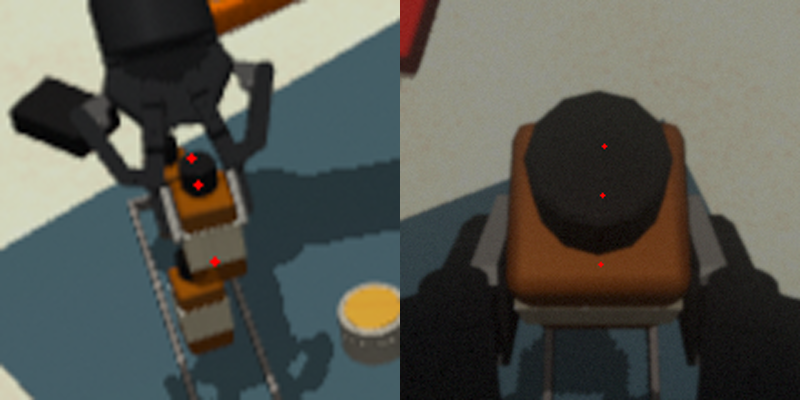

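The bottle is held upright to within about 3 mm. To clear the stander I'll shift the target to t = -0.132, and after release I'll retreat straight up.

```bash
cat >> h.py <<'E'
def lane():
    I,D=camera("top"); P=cloud("top",D); m=(P[...,2]>.085)&(P[...,2]<.102)&(P[...,1]>.2)&(P[...,1]<.42)
    for mm in big(m,5):
        q=P[mm].mean(0); d=q[:2]-LN["c"]; print(mm.sum(),q,"t",d@LN["u"],"off",d@[.382,.924])
def put(M):
    print("mid",mv(up(M,.02),.12,stop_force=12)); print("end",mv(up(M,-.004),.03,stop_force=4), tool()[2,3]-M[2,3])
    env.grip(.044); mv(up(tool(),.17),.12); print(env.get_state()["time"])
E
python3 - <<'E'
from h import *
np.set_printoptions(precision=3,suppress=True)
z=np.load("cur.npz"); M,*r=chain(z["rel"],-.132,90); print(r); mv(up(M,.2)); put(M)
lane()
I,D,dr,bo=look(); print(len(dr),bo)
I=camera("side")[0]; cv2.imwrite("pics/s5.png",cv2.resize(I[150:350,130:350],(660,600)))
o=bo[0]; a=unit(o["a"]); p=o["c"]+a*.035
for al in (20,30,40,45,50,55,60):
  for sg in(1,-1):
    Tt,To=pick_pose(p,a,-.042,np.radians(al),sg,.018); rel=np.linalg.inv(Tt)@To; k=[ik(up(Tt,h)) for h in(.18,.1,0)]
    if any(x is None for x in k): continue
    pd=abs(np.diff(k,axis=0)).max()
    for t in(-.062,.068):
      for dy in(-15,-10,0,10,15):
        M,*r=chain(rel,t,dy)
        if r[0] and r[0]<.3 and pd<.4: print(al,sg,t,dy,np.round(r,2))
E
```

```text
[np.float64(0.07400091912091589), np.float64(1.0693577905488263), np.float64(0.02271735577028622)]
mid False
end True 0.0025674387030424906
36.5833
88 [0.53  0.314 0.094] t 0.001988036390963319 off 0.0027456310685516887
71 [0.403 0.358 0.094] t -0.1322523281165871 off -0.005412227641168204
2 []Traceback (most recent call last):
  File "<stdin>", line 7, in <module>
IndexError: list index out of range
```

View pics/s5.png

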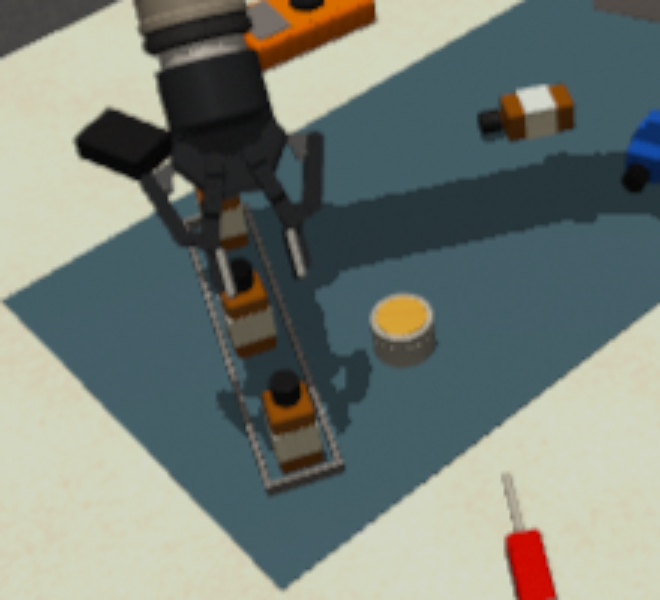

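Bottle one stands in the lane's near end, and the standers are untouched. The arm hides the other bottle from the top camera, so I'll move aside.

```bash
python3 - <<'E'
from h import *
np.set_printoptions(precision=3,suppress=True)
y=np.array([np.sin(np.radians(30)),np.cos(np.radians(30)),0])
for s in(1,-1):
    R=np.c_[np.cross(s*y,DOWN),s*y,DOWN]; M=T(R,[.48,-.33,.4]); q=ik(M); print(q)
    if q is not None: break
reach(M); lane()
I,D,dr,bo=look(); print(len(dr),bo)
o=bo[0]; a=unit(o["a"]); p=o["c"]+a*.035
for al in (20,30,40,45,50,55,60):
  for sg in(1,-1):
    Tt,To=pick_pose(p,a,-.042,np.radians(al),sg,.018); rel=np.linalg.inv(Tt)@To; k=[ik(up(Tt,h)) for h in(.18,.1,0)]
    if any(x is None for x in k): continue
    pd=abs(np.diff(k,axis=0)).max()
    for t in(-.062,.068):
      for dy in(-15,-10,0,10,15):
        M,*r=chain(rel,t,dy)
        if r[0] and r[0]<.3 and pd<.4: print(al,sg,t,dy,np.round(r,2))
E
```

```text
[ 1.163  0.367 -0.87   1.617  0.289  1.293  1.293]
94 [0.404 0.36  0.094] t -0.13155674320137417 off -0.0030281709264228032
92 [0.65  0.257 0.094] t 0.1347756309930545 off -0.004705320855722796
90 [0.53  0.314 0.094] t 0.0018452937561880334 off 0.002466507057493126
0 [{'c': array([ 0.567, -0.061]), 'a': array([-0.48 , -0.877], dtype=float32), 'size': array([73.954, 39.335]), 'top': np.float64(0.0362859060088497), 'cap': array([ 0.576, -0.031])}]
20 1 0.068 -15 [0.3  0.44 3.21]
20 1 0.068 0 [0.21 1.77 3.82]
20 1 0.068 10 [0.14 0.19 1.3 ]
20 1 0.068 15 [0.12 0.33 1.21]
20 -1 -0.062 15 [0.21 1.73 4.09]
20 -1 0.068 -15 [0.29 0.44 3.21]
20 -1 0.068 0 [0.21 1.77 3.82]
30 1 0.068 15 [0.11 0.28 1.03]
40 1 0.068 15 [0.1  0.27 1.24]
45 1 0.068 10 [0.1  0.18 1.42]
45 1 0.068 15 [0.1  0.28 1.38]
45 -1 0.068 10 [0.25 0.27 1.  ]
45 -1 0.068 15 [0.28 0.39 1.19]
50 1 0.068 10 [0.09 0.21 1.57]
50 1 0.068 15 [0.09 0.3  1.51]
50 -1 0.068 15 [0.19 0.42 1.04]
55 1 0.068 10 [0.09 0.26 1.71]
55 1 0.068 15 [0.09 0.33 1.64]
55 -1 0.068 15 [0.11 0.46 0.91]
60 -1 -0.062 10 [0.28 0.2  0.84]
60 -1 0.068 -10 [0.21 0.19 0.61]
60 -1 0.068 10 [0.29 0.44 0.96]
60 -1 0.068 15 [0.11 0.5  0.84]
```

The gripper's knuckles span more than the 97 mm gap between standing bottles allows at low height. I'll grip higher on the body and steeper, so the knuckles stay above the neighbours' shoulders.

```bash
python3 - <<'E'
from h import *
np.set_printoptions(precision=3,suppress=True)
I,D,dr,bo=look()
o=bo[0]; a=unit(o["a"]); p=o["c"]+a*.035; best=None
for al in (54,56,58,60):
  for sg in(1,-1):
    Tt,To=pick_pose(p,a,-.055,np.radians(al),sg,.018); rel=np.linalg.inv(Tt)@To; k=[ik(up(Tt,h)) for h in(.18,.1,0)]
    if any(x is None for x in k): continue
    pd=abs(np.diff(k,axis=0)).max()
    for t in (-.065,.0685):
     for dy in(-15,-10,-5,0,5,10,15):
      M,*r=chain(rel,t,dy)
      if r[0] and r[0]<.2 and pd<.4:
        print(al,sg,t,dy,np.round(r,2))
        c=abs(dy)/100+r[3-1]/3-.2*(r[1]>.25)
        if t>0 and (best is None or c<best[0]): best=(c,al,sg,dy,Tt,rel,M)
c,al,sg,dy,Tt,rel,M=best; print("chosen",al,sg,dy)
env.grip(.06,80); reach(up(Tt,.18)); print("touch",mv(Tt,.12,stop_force=15)); env.grip(0,80); mv(up(Tt,.18))
print(env.get_state()["opening"])
for t in (-.065,.0685):
  for dy in (-15,-10,-5,0,5,10,15): print(t,dy,chain(rel,t,dy)[1:])
np.savez("cur.npz",M=M,rel=rel,hh=.2)
E
```

```text
54 1 0.0685 5 [0.1  0.19 1.76]
54 1 0.0685 10 [0.09 0.27 1.69]
54 1 0.0685 15 [0.09 0.34 1.62]
54 -1 0.0685 15 [0.16 0.46 0.99]
56 1 0.0685 5 [0.1  0.22 1.82]
56 1 0.0685 10 [0.09 0.29 1.74]
56 1 0.0685 15 [0.09 0.36 1.67]
56 -1 0.0685 -5 [0.19 0.2  0.67]
56 -1 0.0685 0 [0.16 0.27 0.64]
56 -1 0.0685 5 [0.18 0.34 0.69]
56 -1 0.0685 15 [0.11 0.48 0.92]
58 -1 0.0685 0 [0.16 0.3  0.6 ]
58 -1 0.0685 5 [0.15 0.37 0.66]
58 -1 0.0685 15 [0.1  0.5  0.88]
60 -1 0.0685 -10 [0.2  0.22 0.6 ]
60 -1 0.0685 -5 [0.17 0.28 0.57]
60 -1 0.0685 0 [0.17 0.34 0.56]
60 -1 0.0685 5 [0.15 0.4  0.62]
60 -1 0.0685 15 [0.1  0.51 0.85]
chosen 60 -1 0
touch False
0.03498381863751514
-0.065 -15 (np.float64(0.9541333941849602), np.float64(0.27431157420807106), np.float64(1.4577327631758867))
-0.065 -10 (np.float64(1.145688022169774), np.float64(0.1742383787337075), np.float64(1.4377057771578479))
-0.065 -5 (np.float64(1.1141773454206902), np.float64(0.2075575162021084), np.float64(1.4089253351219808))
-0.065 0 (np.float64(1.0442086118871556), np.float64(0.24724162574233127), np.float64(1.373352318847615))
-0.065 5 (
[... 364 characters left out ...]
0.17300397018036182), np.float64(1.367632440298713))
0.0685 -10 (np.float64(1.0788649738092997), np.float64(0.21741340359010364), np.float64(1.334957876992911))
0.0685 -5 (np.float64(0.12713925491503925), np.float64(0.1764910533155988), np.float64(1.2964719767738648))
0.0685 0 (np.float64(0.11399643631824946), np.float64(0.23585056775223592), np.float64(1.2532715892789925))
0.0685 5 (np.float64(0.11249142009603919), np.float64(0.2979741913383763), np.float64(1.2062780755803302))
0.0685 10 (np.float64(0.11213862742692865), np.float64(0.36286913536450127), np.float64(1.1562571753118354))
0.0685 15 (np.float64(0.11061932033930894), np.float64(0.4289945179666867), np.float64(1.1038459928627373))
```

Now take dy=5 at t=0.0685, hover, and check.

```bash
python3 - <<'E'
from h import *
np.set_printoptions(precision=3,suppress=True)
z=np.load("cur.npz"); M,*r=chain(z["rel"],.0685,5); np.savez("cur.npz",M=M,rel=z["rel"],hh=.2)
reach(up(M,.2)); s=env.get_state(); print(s["opening"],s["time"]); lane()
chk("chk6",[[0,0,0],[-.07,0,0],[-.095,0,0]])
E
```

```text
0.03427983545217346 45.75
94 [0.404 0.36  0.094] t -0.13160788710050814 off -0.0029118399399207643
86 [0.53  0.314 0.095] t 0.0017615177595790205 off 0.002717422128736574
```

View pics/chk6.png

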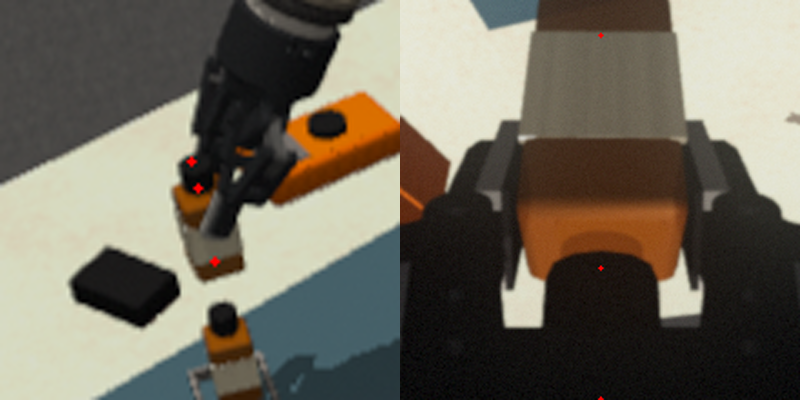

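The bottle is upright and on its predicted points. I'll lower it, release, and make a final check.

```bash
python3 - <<'E'
from h import *
np.set_printoptions(precision=3,suppress=True)
M=np.load("cur.npz")["M"]
s=mv(up(M,.02),.1,stop_force=6); print("mid",s,tool()[2,3]-M[2,3])
if not s:
    put(M); lane()
    y=np.array([.5,.866,0]); R=np.c_[np.cross(y,DOWN),y,DOWN]; reach(T(R,[.45,-.1,.45])); lane()
    I,D=camera("top"); P=cloud("top",D); m=(P[...,2]>.1)&(P[...,2]<.16)&(P[...,1]<-.2)&(P[...,1]>-.45)
    for mm in big(m,3): print(mm.sum(),P[mm].mean(0),P[mm].max(0))
    S=camera("side")[0]; cv2.imwrite("pics/fin.png",np.vstack([cv2.resize(I[90:240,130:500],(740,300)),cv2.resize(S[80:330,100:560],(540,293)) if 0 else cv2.copyMakeBorder(cv2.resize(S[80:330,100:560],(540,293)),0,0,0,200,0)]))
E
```

```text
mid False 0.020586390266319046
mid False
end True 0.0011236004390634269
50.5417
94 [0.404 0.36  0.094] t -0.13156885951532543 off -0.002841114819827038
87 [0.53  0.314 0.094] t 0.0017359511866718133 off 0.002650773410288215
55 [0.584 0.284 0.094] t 0.06411901752878794 off -0.004696498025389704
94 [0.404 0.36  0.094] t -0.13150495643909643 off -0.0029445290497897934
89 [0.65  0.256 0.094] t 0.13513827710491386 off -0.004835210193866556
89 [0.589 0.284 0.094] t 0.06782460693343279 off -0.0026814354819866674
87 [0.53  0.314 0.094] t 0.0019610111190924095 off 0.002807313693415686
```

View pics/fin.png

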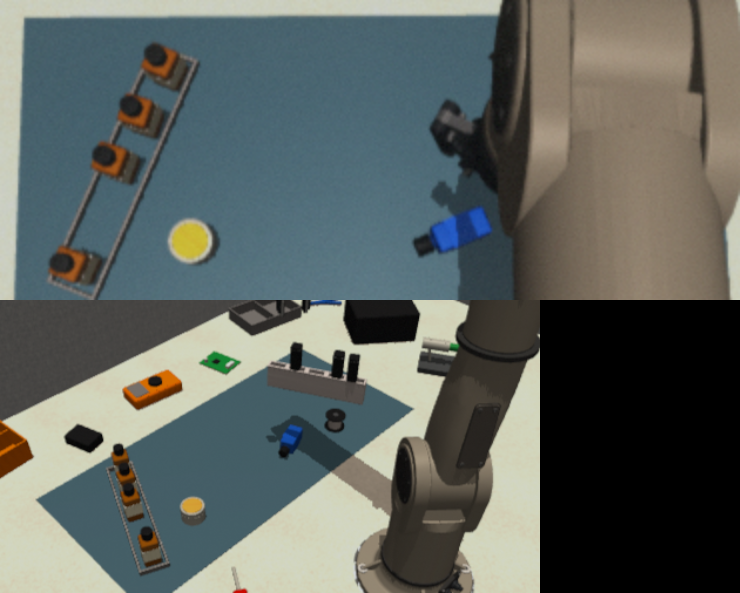

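All four bottles stand in the lane and three drivers hang in the rack. The spool, tin and blue bottle haven't moved.

```bash
python3 -c "
from cell import env,job
env.dwell(0.5); print(job.job_done())"
```

```text
the job is handed in; nothing more can be done
None
```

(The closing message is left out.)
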